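# Seal the vacuum food keeper and start its pump

### The job

Seal the garlic in the vacuum food keeper: push its lid down against the rubber gasket until the front catch snaps over it and holds it shut. Only then twist the knob clockwise until you feel its stop, hold it firmly against the stop for about half a second without forcing it, and let go so that it springs back home. Do not disturb the mug, the spice jar or the teaspoon.

Things in the scene. Friction and masses are not known exactly. Their poses are not given: they have to be found in the camera images.
- keeper: white plastic vacuum food keeper, 150 deep (x) x 270 wide (y) x 80 high, fixed; turned up to 0.25 rad. Origin: centre of its underside; x to its back, y to its left. The open food box takes its left 170 mm (centre y = +50), the solid deck with the knob its right 100. A steel spring catch stands at the middle of the box's front wall (x -75 to -101, y 20 to 80, top at 75).
- lid (a joint): hinge of the grey lid on the back rim of the food box; 0 = fully down, grows as it opens (start 0.25 to 0.5). Stiff: the lid stays where left; 2 to 3 N at the tab move it. At about 0.09 rad its bead meets the catch's nose: from there 10 to 15 N down at the tab snap it past, the gasket pushing back. Caught, it stays below 0.02 by itself; not caught, it stays above 0.05.
- lid_hinge (a point): middle of the lid's hinge line, 81 above the worktop. It turns with the lid: its x axis points from the front of the lid to the hinge, its z axis is the lid's upward normal. The lid is a plate 150 x 174 mm, 10 thick, its upper face 13 above the hinge line, with a field 98 x 120 in its middle raised by 2.5 mm.
- lid_tab (a point): on the lid's upper face at the middle of its front edge, 150 from the hinge line, where the 60 mm wide thumb tab begins: the place to press. Axes as lid_hinge.
- knob (a joint): turn of the knob about the vertical, 0 = home, grows clockwise seen from above. A spring returns it: about 0.1 Nm at home, 0.12 more per rad. A stop inside the housing, unseen and placed anew each time, ends the turn somewhere from 0.75 to 1.25 rad: there the torque rises steeply over a few hundredths of a rad. Hold it with 0.15 to 0.7 Nm beyond the spring's; over 1.2 Nm is forcing it.
- knob_grip (a point): on the knob's axis, 118 above the worktop, the height to grip. The knob is a steel bar 56 long, 16 thick, from 101 to 132 above the worktop, on a disc of 64 mm diameter. At home the bar lies along the keeper's x axis; this point's x axis runs along the bar (it turns with it), so the fingers close along its y axis.
- knob_housing: grey round base plate under the knob, 80 mm in diameter and 12 high, fixed on the keeper's deck; holds the hidden stop. Origin: centre of its underside, on the knob's axis, 80 above the worktop. A wall cabinet hangs over the back of the worktop, from about 0.58 m ahead of the robot and 0.46 m up: rise only 50 mm or so above knob and lid.
- garlic: garlic bulb, 53 mm, lies loose in the food box. Origin: centre of its underside as it stood.
- mug: spotted mug, 82 x 114 x 91 high, a bystander to the left of the keeper. Origin: centre of its underside.
- spice_jar: spice jar, 41 mm diameter, 105 high, a bystander to the right of the knob. Origin: centre of its underside.
- teaspoon: steel teaspoon, 130 x 26 x 11, a bystander on the worktop in front, to the left. Origin: centre of its underside.
There are look-alikes about, which are no part of the job. Leave any orange look-alike of the garlic alone.

How it is judged:
By the outcome, as a careful person would: the job done as asked, in the order asked, and still so for the second after the job is handed in, with the robot touching nothing.
It also fails if it takes over 64 s, if anything falls off the work surface, if the arm or the gripper's body presses on something with over 40 N, if the wrist force passes 120 N, or if a joint passes its speed limit or range.

### The arm

A 6-joint arm with a two-finger parallel gripper is mounted at the origin on a cart in front of the work surface, level with it; the furniture and walls round the work are solid. World frame = base frame: x ahead of the robot, y to its left, z up, the work surface at z = 0. Lengths are in m, angles in rad, forces in N, time in s.
With the tool pointing down it reaches from about 0.275 to 0.85 m from the base axis. Payload 19 kg.
Tool frame: the origin (TCP) lies at the very end of the fingers, on their centre line; the grasp point (between the pads) lies 19 mm behind it; z points along the fingers, y is the line along which they close (so a half turn about z gives the same grasp; the last joint's range is limited). The gripper opens to 85 mm and grips with 20 to 120 N. Pads are 22 mm wide; open, the fingers measure 114 mm over their backs; the gripper's body (76 mm by 85 mm) begins 54 mm behind the grasp point. The pads swing forward as they close: fully open they stand 13 mm farther back than shut.
Start: joints at [-1.285, 0.15, 1.437, -0, 1.554, -0.134], TCP at [0.234, -0.525, 0.231] pointing down, gripper open.
Joint ranges: [-2.8, 2.8], [-0.68, 2.1], [0.12, 2.68], [-1.39, 4.53], [0.16, 2.79], [-2.81, 2.81]. Speed limits (rad/s): [1.89, 1.89, 2.22, 3.01, 3.01, 3.01].

### API

Orientations are given as a 3x3 rotation matrix whose columns are the frame's x, y, z axes.
In Python, from plant import robot, imaging, job, spotter gives the robot as it stands. The module is installed in compiled form; this text tells all that it offers.
- The arm moves only by the tool arm_command, never from a script. Its argument "increments" is a list of rows, each an object with "delta_pos": the shift along the tool's x, y, z in m, a list of three; "spin": the turn about the tool's z in rad; "gripper": the opening in per cent of the stroke, from 0 (shut) to 100 (fully open). A call has 1 to 20 rows; each row is the pose to reach, as a shift and turn from the pose commanded when the call began, along the tool's axes at that moment; what a row does not reach only later rows make up. A row lasts 1/8 s, in which the tool goes at most 62.5 mm and 10.7 degrees, less where a joint would pass 70% of its speed; a pose out of reach is approached as far as the arm can. A call with a gripper value outside its range is refused whole. The fingers move at their own pace and stop on an object; "grip_force" is the grip in N (left out, the last holds). Time passes only in rows, so rows that repeat a pose let the fingers close. It gives the time, the measured TCP pose, the force, the opening and the grip force at its end, in the units of the state.
- robot.get_obs(): the state, without advancing time (a new reading comes with each control period).
- imaging.snapshot(name): name is "scene" or "top" or "wrist"; returns the picture (480x640x3 uint8, blue, green, red); there is no depth.
- imaging.camera_info(name): a dict with "K" (3x3 intrinsics, pixels), "R" (3x3) and "t" (3): a world point X has camera coordinates R X + t. Camera axes: x right, y down, z forward; pixel columns grow to the right and rows downward; lengths in m; the calibration is good to about 2 mm. A picture is of the moment at which its call begins: read the wrist's pose just before it. camera_info takes no time and is no camera call; for the wrist camera it gives the pose at the moment of the call.
- job.finish_job(): hands the job in; it is judged then, once.
Trained networks look in the newest picture that a camera, given by its name, has taken for a name from the list of things; names that differ only in an ending like _2 or _b are one class to them, and where a whole thing is asked for, a point or a joint stands for the part that bears it (a point fixed in the world has none). Each returns a list of dicts, best first, with "conf" (0 to 1); they miss things now and then, are a little off and sometimes report something else, mostly with a low value. They report only what shows in the picture. A call takes as long as a camera call. They do not tell look-alikes from the thing itself.
- spotter.silhouettes(camera, query): "mask" (480x640 bool, what is visible of it).
- spotter.place_of(camera, query): "centre" ([x, y, z] in m, in world coordinates, good to about 4 mm: a listed point, or the origin of a listed thing).
The state is a dict: "clock": time; "q": joint angles; "qvel": joint speeds; "effort": joint torques, N m; "tcp_pos": TCP position; "ee_rot": TCP orientation; "wrist_force": force on the tool from outside, world axes, zero at the start; "wrist_torque": the same for the moment, N m; "width": finger opening in m; "grip_force": force on a finger pad.
Only numpy, scipy, OpenCV 4.12 (cv2) and the standard library are available. Lean on these libraries where they do the work, as an engineer would, in place of code of your own. Each camera call takes 0.05 s, during which the arm holds its last target. There are 200 camera calls.

## Working session

There is one attempt and no reset: what is moved stays moved. The work goes in short steps, Python scripts to look and compute and a tool call to move; the robot and the scene stay as the last step left them, time stands still between calls to the robot, and variables do not carry over. Pictures are saved under pics/ and viewed, at most 10 in all, crops included, and the job is handed in when it is done.

Besides the shell and the picture viewer there is one more tool, called in YAML: its name, and indented under it one key for each argument. arm_command: Moves the arm, as the interface text tells. Its arguments: {"type":"object","properties":{"increments":{"type":"array","items":{"type":"object","properties":{"delta_pos":{"type":"array","items":{"type":"number"}},"spin":{"type":"number"},"gripper":{"type":"number"}}}},"grip_force":{"type":"number"}},"required":["increments"]}

```bash
mkdir -p pics; python3 - <<'E'
from plant import robot, imaging, job, spotter
import cv2, numpy as np
o=robot.get_obs()
print(o['clock'],o['tcp_pos'],np.round(o['ee_rot'],3),o['width'])
for c in ['scene','top']:
    im=imaging.snapshot(c); cv2.imwrite(f'pics/{c}0.png',im)
    for q in ['knob_grip','lid_tab','lid_hinge','keeper','knob_housing','spice_jar','mug','teaspoon']:
        r=spotter.place_of(c,q)
        print(c,q,[(np.round(d['centre'],3).tolist(),round(d['conf'],2)) for d in r[:3]])
E
```

```text
0.0 [ 0.23427374 -0.52484486  0.23070226] [[ 0.913  0.408 -0.   ]
 [ 0.408 -0.913  0.001]
 [ 0.    -0.001 -1.   ]] 0.08520844528781196
scene knob_grip [([0.447, -0.082, 0.118], 0.85), ([0.562, 0.228, 0.001], 0.23)]
scene lid_tab [([0.445, 0.06, 0.156], 0.66)]
scene lid_hinge [([0.575, 0.031, 0.08], 0.88)]
scene keeper [([0.493, -0.005, -0.0], 0.92)]
scene knob_housing [([0.451, -0.087, 0.08], 0.79)]
scene spice_jar [([0.483, -0.236, 0.002], 0.97), ([0.498, 0.034, 0.01], 0.56), ([0.444, 0.062, 0.155], 0.28)]
scene mug [([0.562, 0.228, -0.0], 0.87)]
scene teaspoon [([0.465, 0.22, -0.002], 0.89)]
top knob_grip [([0.448, -0.085, 0.121], 0.89)]
top lid_tab [([0.443, 0.057, 0.156], 0.88)]
top lid_hinge [([0.573, 0.035, 0.079], 0.88)]
top keeper [([0.491, -0.0, 0.001], 0.87)]
top knob_housing [([0.446, -0.086, 0.083], 0.8)]
top spice_jar [([0.482, -0.235, -0.001], 0.84), ([0.442, 0.059, 0.158], 0.71)]
top mug [([0.566, 0.227, -0.003], 0.73)]
top teaspoon [([0.467, 0.219, 0.001], 0.51)]
```

View pics/scene0.png

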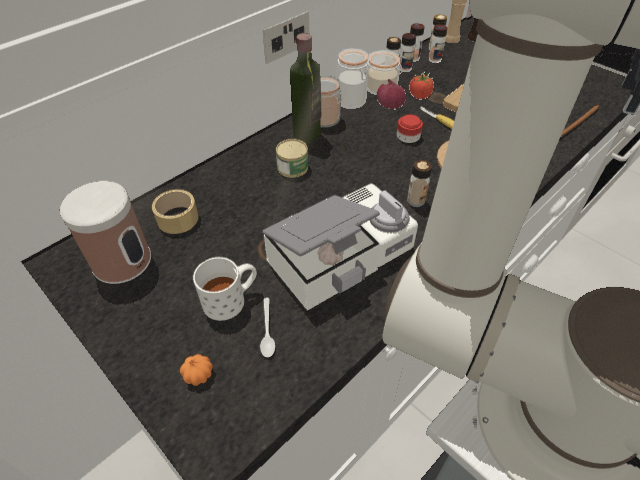

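View pics/top0.png

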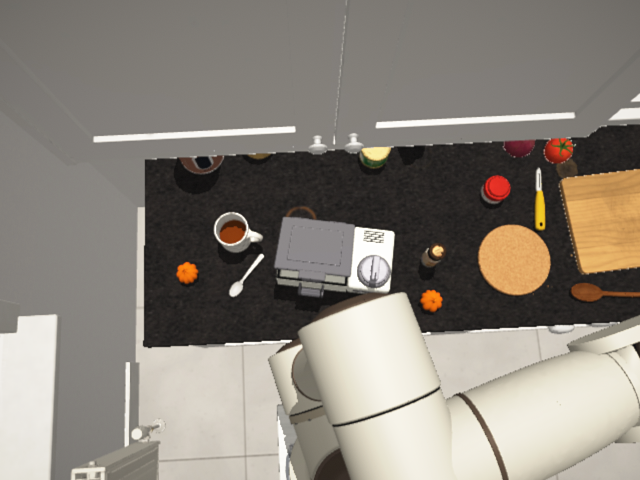

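The scene view shows the keeper around (340,240), with its lid half open and the knob at (385,212). The top view agrees: knob at (373,270), lid at (316,248). Keeper yaw is about -0.19, the lid about 0.43 rad open, and both cameras match the expected heights. I'll move above the tab with the gripper shut, turned by half a turn so the last joint has room for the knob.

arm_command:
  increments:
    - {"delta_pos":[0.426,-0.449,0.021],"spin":-2.53,"gripper":0}
    - {"delta_pos":[0.426,-0.449,0.021],"spin":-2.53,"gripper":0}
    - {"delta_pos":[0.426,-0.449,0.021],"spin":-2.53,"gripper":0}
    - {"delta_pos":[0.426,-0.449,0.021],"spin":-2.53,"gripper":0}
    - {"delta_pos":[0.426,-0.449,0.021],"spin":-2.53,"gripper":0}
    - {"delta_pos":[0.426,-0.449,0.021],"spin":-2.53,"gripper":0}
    - {"delta_pos":[0.426,-0.449,0.021],"spin":-2.53,"gripper":0}
    - {"delta_pos":[0.426,-0.449,0.021],"spin":-2.53,"gripper":0}
    - {"delta_pos":[0.426,-0.449,0.021],"spin":-2.53,"gripper":0}
    - {"delta_pos":[0.426,-0.449,0.021],"spin":-2.53,"gripper":0}
    - {"delta_pos":[0.426,-0.449,0.021],"spin":-2.53,"gripper":0}
    - {"delta_pos":[0.426,-0.449,0.021],"spin":-2.53,"gripper":0}
    - {"delta_pos":[0.426,-0.449,0.021],"spin":-2.53,"gripper":0}
    - {"delta_pos":[0.426,-0.449,0.021],"spin":-2.53,"gripper":0}
    - {"delta_pos":[0.426,-0.449,0.021],"spin":-2.53,"gripper":0}
    - {"delta_pos":[0.426,-0.449,0.021],"spin":-2.53,"gripper":0}

```text
clock: 2.9
tcp_pos: [0.4403, 0.0586, 0.2104]
ee_rot: [[-0.981, 0.193, 0.0], [0.193, 0.981, 0.0], [-0.0, 0.0, -1.0]]
wrist_force: [-0.3, 0.2, 0.5]
width: -0.0002
grip_force: 0.0
```

```bash
cat > look.py <<'E'
from plant import robot, imaging, job, spotter
import cv2, numpy as np, sys
def look(cams,qs,tag):
    o=robot.get_obs()
    print(o['clock'],np.round(o['q'],3),np.round(o['wrist_force'],1),np.round(o['wrist_torque'],2))
    for c in cams:
        cv2.imwrite(f'pics/{c}{tag}.png',imaging.snapshot(c))
        for q in qs:
            r=spotter.place_of(c,q)
            print(c,q,[(np.round(d['centre'],3).tolist(),round(d['conf'],2)) for d in r[:2]])
E
python3 -c "
from look import *
look(['wrist','scene'],['lid_tab','lid_hinge','knob_grip'],1)
o=robot.get_obs();m=spotter.silhouettes('wrist','knob_grip')
for d in m[:1]:
    ys,xs=np.nonzero(d['mask']);print(d['conf'],xs.mean(),ys.mean(),xs.min(),xs.max(),ys.min(),ys.max())
"
```

```text
2.9 [-0.042 -0.119  1.753  0.     1.507 -1.418] [-0.3  0.2  0.5] [-0.04 -0.03  0.02]
wrist lid_tab [([0.44, 0.059, 0.161], 0.85)]
wrist lid_hinge [([0.574, 0.036, 0.084], 0.98)]
wrist knob_grip [([0.446, -0.088, 0.12], 0.73)]
scene lid_tab [([0.442, 0.063, 0.157], 0.96), ([0.49, -0.001, 0.0], 0.3)]
scene lid_hinge [([0.572, 0.031, 0.078], 0.98)]
scene knob_grip [([0.447, -0.083, 0.119], 0.81)]
0.87 134.00182876142975 276.9004156275977 94 179 233 329
```

View pics/wrist1.png

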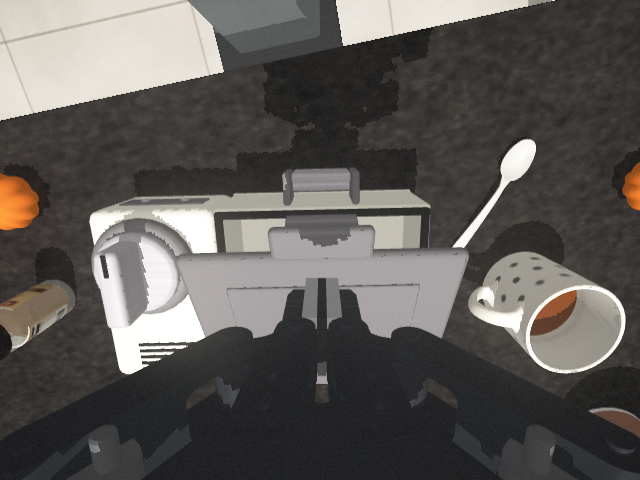

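Wrist view: the fingertips are centred over the thumb tab, which sits at about (322,240). The knob is at home at (134,277), and the front catch is at (320,185). I'll press down along the lid's arc as far as the catch.

arm_command:
  increments:
    - {"delta_pos":[-0.004,0,0.045],"spin":0,"gripper":0}
    - {"delta_pos":[-0.004,0,0.053],"spin":0,"gripper":0}
    - {"delta_pos":[0.0,0,0.063],"spin":0,"gripper":0}
    - {"delta_pos":[0.0045,0,0.0725],"spin":0,"gripper":0}
    - {"delta_pos":[0.007,0,0.08],"spin":0,"gripper":0}
    - {"delta_pos":[0.0095,0,0.0865],"spin":0,"gripper":0}
    - {"delta_pos":[0.0115,0,0.094],"spin":0,"gripper":0}
    - {"delta_pos":[0.013,0,0.101],"spin":0,"gripper":0}

```text
clock: 4.35
tcp_pos: [0.4275, 0.0611, 0.1089]
ee_rot: [[-0.982, 0.191, 0.0], [0.191, 0.982, 0.0], [-0.0, 0.0, -1.0]]
wrist_force: [1.0, -0.2, 1.3]
width: 0.0002
grip_force: 0.4
```

arm_command:
  increments:
    - {"delta_pos":[0.0005,0,0.0035],"spin":0,"gripper":0}
    - {"delta_pos":[0.001,0,0.0065],"spin":0,"gripper":0}

```text
clock: 4.6
tcp_pos: [0.4269, 0.0613, 0.1038]
ee_rot: [[-0.982, 0.191, 0.001], [0.191, 0.982, 0.0], [-0.001, 0.0, -1.0]]
wrist_force: [-7.5, -0.5, 17.3]
width: 0.0
grip_force: 8.4
```

arm_command:
  increments:
    - {"delta_pos":[0.0005,0,0.003],"spin":0,"gripper":0}
    - {"delta_pos":[0.001,0,0.005],"spin":0,"gripper":0}

```text
clock: 4.85
tcp_pos: [0.4258, 0.0614, 0.0979]
ee_rot: [[-0.982, 0.191, 0.001], [0.191, 0.982, -0.0], [-0.001, 0.0, -1.0]]
wrist_force: [1.1, -1.1, 3.5]
width: 0.0001
grip_force: 1.4
```

arm_command:
  increments:
    - {"delta_pos":[0.0,0,0.002],"spin":0,"gripper":0}
    - {"delta_pos":[0.0,0,0.003],"spin":0,"gripper":0}

```text
clock: 5.1
tcp_pos: [0.4255, 0.0615, 0.0945]
ee_rot: [[-0.982, 0.191, -0.001], [0.191, 0.982, 0.0], [0.001, 0.0, -1.0]]
wrist_force: [-0.2, 0.5, 0.9]
width: -0.0002
grip_force: 0.5
```

arm_command:
  increments:
    - {"delta_pos":[0.0,0,0.001],"spin":0,"gripper":0}
    - {"delta_pos":[0.0,0,0.002],"spin":0,"gripper":0}

```text
clock: 5.35
tcp_pos: [0.4256, 0.0615, 0.0935]
ee_rot: [[-0.982, 0.191, 0.0], [0.191, 0.982, 0.0], [-0.0, 0.0, -1.0]]
wrist_force: [-10.6, -0.4, 25.9]
width: -0.0002
grip_force: 12.6
```

arm_command:
  increments:
    - {"delta_pos":[0.0,0,-0.03],"spin":0,"gripper":0}
    - {"delta_pos":[0.0,0,-0.08],"spin":0,"gripper":0}
    - {"delta_pos":[-0.0,-0.03,-0.085],"spin":0,"gripper":0}
    - {"delta_pos":[-0.03,-0.09,-0.085],"spin":0,"gripper":60}
    - {"delta_pos":[-0.049,-0.14,-0.085],"spin":0,"gripper":60}
    - {"delta_pos":[-0.049,-0.14,-0.085],"spin":0,"gripper":60}

```text
clock: 6.1
tcp_pos: [0.4472, -0.0885, 0.1774]
ee_rot: [[-0.981, 0.195, -0.001], [0.195, 0.981, -0.0], [0.001, -0.0, -1.0]]
wrist_force: [0.3, 0.8, -0.2]
width: 0.051
grip_force: 0.0
```

```bash
python3 -c "
from look import *
look(['wrist','scene'],['lid_tab','lid_hinge','knob_grip','knob_housing'],2)
print(robot.get_obs()['tcp_pos'],robot.get_obs()['width'])
"
```

```text
6.1 [-0.364 -0.075  1.781 -0.     1.437 -1.739] [ 0.3  0.8 -0.2] [ 0.03 -0.03 -0.  ]
wrist lid_tab [([0.422, 0.06, 0.095], 0.84)]
wrist lid_hinge []
wrist knob_grip [([0.446, -0.087, 0.121], 0.59)]
wrist knob_housing [([0.423, 0.061, 0.096], 0.37)]
scene lid_tab [([0.424, 0.061, 0.093], 0.71)]
scene lid_hinge [([0.574, 0.032, 0.077], 0.58)]
scene knob_grip [([0.447, -0.083, 0.121], 0.7)]
scene knob_housing [([0.45, -0.085, 0.081], 0.93), ([0.448, -0.084, 0.12], 0.2)]
[ 0.44706833 -0.08478687  0.17792558] 0.051210114331348644
```

View pics/wrist2.png

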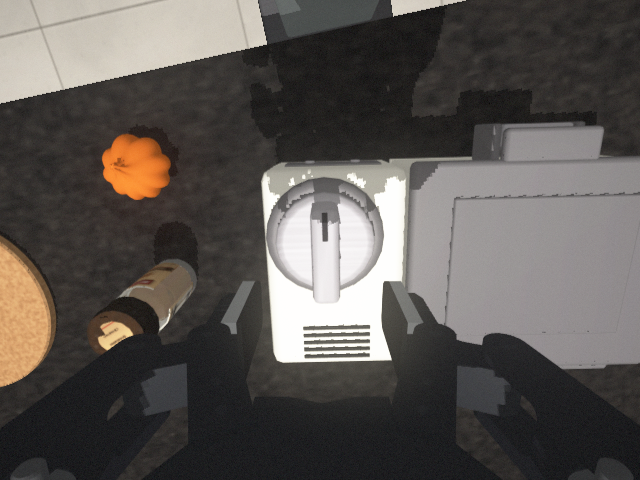

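View pics/scene2.png

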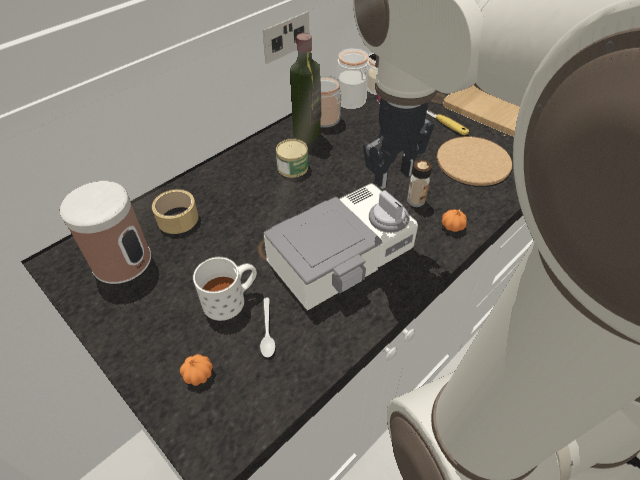

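Scene view: the lid lies flat under the catch at (348,275). Wrist view: the bar at (326,250) lies parallel to the fingers and between them. TCP and knob axis agree to about 1 mm, so I'll descend and grip.

arm_command:
  increments:
    - {"delta_pos":[0,0,0.04],"spin":0,"gripper":60}
    - {"delta_pos":[0,0,0.073],"spin":0,"gripper":60}
    - {"delta_pos":[0,0,0.073],"spin":0,"gripper":60}
    - {"delta_pos":[0,0,0.073],"spin":0,"gripper":0}
    - {"delta_pos":[0,0,0.073],"spin":0,"gripper":0}
    - {"delta_pos":[0,0,0.073],"spin":0,"gripper":0}
    - {"delta_pos":[0,0,0.073],"spin":0,"gripper":0}
    - {"delta_pos":[0,0,0.073],"spin":0,"gripper":0}
  grip_force: 50

```text
clock: 7.6
tcp_pos: [0.4476, -0.0864, 0.1066]
ee_rot: [[-0.982, 0.191, 0.002], [0.191, 0.982, -0.002], [-0.002, -0.002, -1.0]]
wrist_force: [-5.2, -8.6, 8.2]
width: 0.0148
grip_force: 49.7
```

```bash
python3 -c "
from look import *
look([],[],3)
"
```

```text
7.6 [-0.359 -0.022  1.88  -0.002  1.281 -1.737] [-5.2 -8.6  8.2] [-1.26  0.82  0.14]
```

arm_command:
  increments:
    - {"delta_pos":[0,-0.001,-0.001],"spin":0.1,"gripper":0}
    - {"delta_pos":[0,-0.0015,-0.001],"spin":0.22,"gripper":0}
    - {"delta_pos":[0,-0.0015,-0.001],"spin":0.34,"gripper":0}
    - {"delta_pos":[0,-0.0015,-0.001],"spin":0.46,"gripper":0}
    - {"delta_pos":[0,-0.0015,-0.001],"spin":0.58,"gripper":0}
    - {"delta_pos":[0,-0.0015,-0.001],"spin":0.66,"gripper":0}
    - {"delta_pos":[0,-0.0015,-0.001],"spin":0.66,"gripper":0}

```text
clock: 8.48
tcp_pos: [0.4472, -0.0871, 0.1066]
ee_rot: [[-0.659, 0.752, 0.002], [0.752, 0.659, -0.001], [-0.002, 0.001, -1.0]]
wrist_force: [2.7, -3.6, -0.8]
width: 0.0151
grip_force: 50.5
```

```bash
python3 -c "
from look import *
look([],[],3)
"
```

```text
8.475 [-0.362 -0.022  1.88  -0.     1.282 -1.081] [ 2.7 -3.6 -0.8] [-0.4  -0.43  0.18]
```

arm_command:
  increments:
    - {"delta_pos":[0,0,0],"spin":0.05,"gripper":0}
    - {"delta_pos":[0,0,0],"spin":0.09,"gripper":0}

```text
clock: 8.72
tcp_pos: [0.4472, -0.0871, 0.1066]
ee_rot: [[-0.589, 0.808, 0.001], [0.808, 0.589, -0.001], [-0.001, 0.001, -1.0]]
wrist_force: [1.1, -2.7, 0.0]
width: 0.0152
grip_force: 50.8
```

```bash
cat > t.py <<'E'
from plant import robot
import numpy as np
o=robot.get_obs();R=o['ee_rot']
print(o['clock'],'turn',round(2.950-np.arctan2(R[1,0],R[0,0]),3),'F',np.round(o['wrist_force'],1),'T',np.round(o['wrist_torque'],2),'w',round(o['width'],4),o['effort'][5])
E
python3 t.py
```

```text
8.725 turn 0.749 F [ 1.1 -2.7  0. ] T [-0.52 -0.35  0.23] w 0.0152 -0.7199093140661716
```

arm_command:
  increments:
    - {"delta_pos":[0,0,0],"spin":0.015,"gripper":0}
    - {"delta_pos":[0,0,0],"spin":0.03,"gripper":0}

```text
clock: 8.98
tcp_pos: [0.4472, -0.0871, 0.1066]
ee_rot: [[-0.565, 0.825, 0.001], [0.825, 0.565, -0.001], [-0.001, 0.001, -1.0]]
wrist_force: [0.6, -5.0, 7.2]
width: 0.0151
grip_force: 51.6
```

```bash
python3 t.py
```

```text
8.975 turn 0.779 F [ 0.6 -5.   7.2] T [-0.75 -0.21  0.2 ] w 0.0151 -0.2782459929585457
```

arm_command:
  increments:
    - {"delta_pos":[0,0,0],"spin":0.015,"gripper":0}
    - {"delta_pos":[0,0,0],"spin":0.03,"gripper":0}

```text
clock: 9.22
tcp_pos: [0.4472, -0.0872, 0.1066]
ee_rot: [[-0.539, 0.842, 0.001], [0.842, 0.539, -0.001], [-0.001, 0.001, -1.0]]
wrist_force: [-0.2, -5.2, 7.1]
width: 0.0152
grip_force: 51.7
```

```bash
python3 t.py
```

```text
9.225 turn 0.809 F [-0.2 -5.2  7.1] T [-0.75 -0.19  0.18] w 0.0152 -0.18243337981402874
```

arm_command:
  increments:
    - {"delta_pos":[0,0,0],"spin":0.015,"gripper":0}
    - {"delta_pos":[0,0,0],"spin":0.03,"gripper":0}

```text
clock: 9.48
tcp_pos: [0.4472, -0.0872, 0.1066]
ee_rot: [[-0.514, 0.858, 0.001], [0.858, 0.514, -0.001], [-0.001, 0.001, -1.0]]
wrist_force: [0.6, -4.3, 6.0]
width: 0.0147
grip_force: 51.7
```

```bash
python3 t.py
```

```text
9.475 turn 0.839 F [ 0.6 -4.3  6. ] T [-0.81 -0.07  0.3 ] w 0.0147 -0.17916383687406778
```

arm_command:
  increments:
    - {"delta_pos":[0,0,0],"spin":0.02,"gripper":0}
    - {"delta_pos":[0,0,0],"spin":0.02,"gripper":0}

```text
clock: 9.72
tcp_pos: [0.4472, -0.0872, 0.1066]
ee_rot: [[-0.497, 0.868, 0.001], [0.868, 0.497, -0.001], [-0.001, 0.001, -1.0]]
wrist_force: [1.2, -4.8, 7.9]
width: 0.0151
grip_force: 51.7
```

```bash
python3 t.py
```

```text
9.725 turn 0.859 F [ 1.2 -4.8  7.9] T [-0.78 -0.08  0.2 ] w 0.0151 0.4881366714835167
```

Just noise. I'll keep going.

arm_command:
  increments:
    - {"delta_pos":[0,0,0],"spin":0.015,"gripper":0}
    - {"delta_pos":[0,0,0],"spin":0.03,"gripper":0}

```text
clock: 9.98
tcp_pos: [0.4471, -0.0872, 0.1066]
ee_rot: [[-0.47, 0.882, 0.001], [0.882, 0.47, -0.001], [-0.001, 0.001, -1.0]]
wrist_force: [-0.3, -4.5, 5.4]
width: 0.0149
grip_force: 51.8
```

```bash
python3 t.py
```

```text
9.975 turn 0.889 F [-0.3 -4.5  5.4] T [-0.81 -0.1   0.2 ] w 0.0149 -0.18155585043132305
```

arm_command:
  increments:
    - {"delta_pos":[0,0,0],"spin":0.015,"gripper":0}
    - {"delta_pos":[0,0,0],"spin":0.025,"gripper":0}

```text
clock: 10.22
tcp_pos: [0.4471, -0.0872, 0.1066]
ee_rot: [[-0.448, 0.894, 0.001], [0.894, 0.448, -0.001], [-0.001, 0.001, -1.0]]
wrist_force: [-0.9, -4.5, 7.0]
width: 0.0153
grip_force: 51.8
```

```bash
python3 t.py
```

```text
10.225 turn 0.914 F [-0.9 -4.5  7. ] T [-0.81 -0.03  0.24] w 0.0153 0.03527497407048941
```

arm_command:
  increments:
    - {"delta_pos":[0,0,0],"spin":0.015,"gripper":0}
    - {"delta_pos":[0,0,0],"spin":0.03,"gripper":0}

```text
clock: 10.48
tcp_pos: [0.4471, -0.0872, 0.1066]
ee_rot: [[-0.421, 0.907, 0.001], [0.907, 0.421, -0.001], [-0.001, 0.001, -1.0]]
wrist_force: [-1.4, -5.5, 8.2]
width: 0.0153
grip_force: 51.8
```

```bash
python3 t.py
```

```text
10.475 turn 0.944 F [-1.4 -5.5  8.2] T [-0.89  0.02  0.25] w 0.0153 -0.16892564948648214
```

arm_command:
  increments:
    - {"delta_pos":[0,0,0],"spin":0.015,"gripper":0}
    - {"delta_pos":[0,0,0],"spin":0.025,"gripper":0}

```text
clock: 10.72
tcp_pos: [0.4471, -0.0872, 0.1066]
ee_rot: [[-0.398, 0.917, 0.001], [0.917, 0.398, -0.001], [-0.001, 0.001, -1.0]]
wrist_force: [-1.1, -4.8, 7.6]
width: 0.0153
grip_force: 51.9
```

```bash
python3 t.py
```

```text
10.725 turn 0.969 F [-1.1 -4.8  7.6] T [-0.88  0.02  0.2 ] w 0.0153 0.042138980934396386
```

arm_command:
  increments:
    - {"delta_pos":[0,0,0],"spin":0.015,"gripper":0}
    - {"delta_pos":[0,0,0],"spin":0.03,"gripper":0}

```text
clock: 10.98
tcp_pos: [0.4471, -0.0872, 0.1066]
ee_rot: [[-0.371, 0.929, 0.001], [0.929, 0.371, -0.001], [-0.001, 0.001, -1.0]]
wrist_force: [-1.3, -5.7, 6.0]
width: 0.015
grip_force: 51.9
```

```bash
python3 t.py
```

```text
10.975 turn 0.999 F [-1.3 -5.7  6. ] T [-0.96  0.04  0.18] w 0.015 -0.16204280778765678
```

arm_command:
  increments:
    - {"delta_pos":[0,0,0],"spin":0.015,"gripper":0}
    - {"delta_pos":[0,0,0],"spin":0.025,"gripper":0}

```text
clock: 11.22
tcp_pos: [0.447, -0.0872, 0.1066]
ee_rot: [[-0.347, 0.938, 0.001], [0.938, 0.347, -0.001], [-0.001, 0.001, -1.0]]
wrist_force: [-1.7, -6.6, 8.1]
width: 0.0152
grip_force: 51.9
```

```bash
python3 t.py
```

```text
11.225 turn 1.024 F [-1.7 -6.6  8.1] T [-0.96  0.15  0.28] w 0.0152 0.048957065446302295
```

arm_command:
  increments:
    - {"delta_pos":[0,0,0],"spin":0.015,"gripper":0}
    - {"delta_pos":[0,0,0],"spin":0.03,"gripper":0}

```text
clock: 11.48
tcp_pos: [0.447, -0.0873, 0.1066]
ee_rot: [[-0.319, 0.948, 0.001], [0.948, 0.319, -0.001], [-0.001, 0.001, -1.0]]
wrist_force: [-1.4, -4.9, 6.2]
width: 0.0154
grip_force: 51.9
```

```bash
python3 t.py
```

```text
11.475 turn 1.054 F [-1.4 -4.9  6.2] T [-1.    0.09  0.22] w 0.0154 -0.15504324808716774
```

arm_command:
  increments:
    - {"delta_pos":[0,0,0],"spin":0.015,"gripper":0}
    - {"delta_pos":[0,0,0],"spin":0.025,"gripper":0}

```text
clock: 11.72
tcp_pos: [0.447, -0.0873, 0.1066]
ee_rot: [[-0.295, 0.955, 0.001], [0.955, 0.295, -0.001], [-0.001, 0.0, -1.0]]
wrist_force: [-1.5, -6.4, 8.4]
width: 0.0149
grip_force: 52.1
```

```bash
python3 t.py
```

```text
11.725 turn 1.079 F [-1.5 -6.4  8.4] T [-1.    0.22  0.36] w 0.0149 0.14035670086741447
```

arm_command:
  increments:
    - {"delta_pos":[0,0,0],"spin":0.01,"gripper":0}

```text
clock: 11.85
tcp_pos: [0.447, -0.0873, 0.1066]
ee_rot: [[-0.286, 0.958, 0.001], [0.958, 0.286, -0.001], [-0.001, 0.0, -1.0]]
wrist_force: [-1.4, -5.7, 7.7]
width: 0.0151
grip_force: 52.2
```

```bash
python3 t.py
```

```text
11.85 turn 1.089 F [-1.4 -5.7  7.7] T [-1.06  0.24  0.4 ] w 0.0151 0.130058778449893
```

At the stop: 0.40 Nm against about 0.23 Nm from the spring. I'll aim for roughly 0.6 Nm in total.

arm_command:
  increments:
    - {"delta_pos":[0,0,0],"spin":0.014,"gripper":0}

```text
clock: 11.98
tcp_pos: [0.447, -0.0873, 0.1066]
ee_rot: [[-0.273, 0.962, 0.001], [0.962, 0.273, -0.001], [-0.001, 0.0, -1.0]]
wrist_force: [-0.9, -6.8, 8.5]
width: 0.015
grip_force: 52.6
```

```bash
python3 t.py
```

```text
11.975 turn 1.103 F [-0.9 -6.8  8.5] T [-1.06  0.31  0.44] w 0.015 0.06860496243461967
```

arm_command:
  increments:
    - {"delta_pos":[0,0,0],"spin":0.015,"gripper":0}

```text
clock: 12.1
tcp_pos: [0.4469, -0.0873, 0.1066]
ee_rot: [[-0.258, 0.966, 0.001], [0.966, 0.258, -0.001], [-0.001, 0.0, -1.0]]
wrist_force: [-2.9, -5.2, 8.6]
width: 0.0151
grip_force: 53.3
```

```bash
python3 t.py
```

```text
12.1 turn 1.118 F [-2.9 -5.2  8.6] T [-1.09  0.35  0.66] w 0.0151 0.2087226463481784
```

About 0.43 Nm beyond the spring. I'll hold here.

arm_command:
  increments:
    - {"delta_pos":[0,0,0],"spin":0,"gripper":0}
    - {"delta_pos":[0,0,0],"spin":0,"gripper":0}
    - {"delta_pos":[0,0,0],"spin":0,"gripper":0}

```text
clock: 12.48
tcp_pos: [0.4469, -0.0873, 0.1066]
ee_rot: [[-0.259, 0.966, 0.001], [0.966, 0.259, -0.001], [-0.001, 0.0, -1.0]]
wrist_force: [-3.1, -6.4, 8.6]
width: 0.015
grip_force: 53.0
```

```bash
python3 t.py
```

```text
12.475 turn 1.118 F [-3.1 -6.4  8.6] T [-1.08  0.38  0.55] w 0.015 0.5622130818665028
```

arm_command:
  increments:
    - {"delta_pos":[0,0,0],"spin":0,"gripper":0}
    - {"delta_pos":[0,0,0],"spin":0,"gripper":0}

```text
clock: 12.72
tcp_pos: [0.4469, -0.0873, 0.1066]
ee_rot: [[-0.259, 0.966, 0.001], [0.966, 0.259, -0.001], [-0.001, 0.0, -1.0]]
wrist_force: [-2.6, -5.9, 8.1]
width: 0.0152
grip_force: 53.0
```

```bash
python3 t.py
```

```text
12.725 turn 1.118 F [-2.6 -5.9  8.1] T [-1.09  0.39  0.57] w 0.0152 0.5621974915266037
```

arm_command:
  increments:
    - {"delta_pos":[0,0,0],"spin":0,"gripper":100}
    - {"delta_pos":[0,0,0],"spin":0,"gripper":100}
    - {"delta_pos":[0,0,0],"spin":0,"gripper":100}
    - {"delta_pos":[0,0,0],"spin":0,"gripper":100}
    - {"delta_pos":[0,0,-0.03],"spin":0,"gripper":100}
    - {"delta_pos":[0,0,-0.075],"spin":0,"gripper":100}
    - {"delta_pos":[0,0,-0.08],"spin":0,"gripper":100}
    - {"delta_pos":[0,0,-0.08],"spin":0,"gripper":100}

```text
clock: 13.72
tcp_pos: [0.4467, -0.0867, 0.1856]
ee_rot: [[-0.257, 0.966, 0.0], [0.966, 0.257, 0.0], [0.0, 0.0, -1.0]]
wrist_force: [-0.5, -0.6, -1.0]
width: 0.0855
grip_force: 0.0
```

```bash
python3 -c "
from look import *
look(['wrist','scene'],['lid_tab','knob_grip','mug','spice_jar','teaspoon'],4)
a=cv2.imread('pics/wrist4.png');b=cv2.imread('pics/scene4.png')[140:380,170:490]
cv2.imwrite('pics/both4.png',np.hstack([cv2.resize(a,(400,300)),cv2.resize(b,(400,300))]))
"
```

```text
13.725 [-0.361 -0.082  1.77   0.     1.453 -0.622] [-0.5 -0.6 -1. ] [ 0.06 -0.04 -0.03]
wrist lid_tab []
wrist knob_grip [([0.447, -0.087, 0.123], 0.64)]
wrist mug []
wrist spice_jar [([0.49, -0.241, -0.0], 0.84)]
wrist teaspoon []
scene lid_tab [([0.422, 0.065, 0.097], 0.66)]
scene knob_grip [([0.448, -0.084, 0.12], 0.66)]
scene mug [([0.562, 0.226, 0.0], 0.79)]
scene spice_jar []
scene teaspoon [([0.464, 0.219, 0.0], 0.57)]
```

View pics/both4.png

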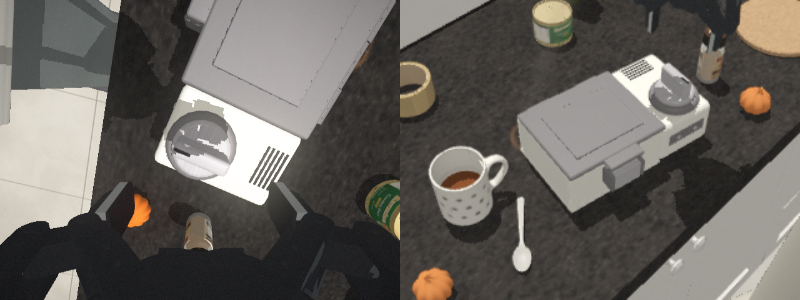

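Composite view, wrist on the left and scene on the right. The bar runs from about (175,152) to (228,170), parallel to the keeper's side, so the knob is home. The lid is flat under its catch at (625,165), and the mug, jar and spoon have not moved.

```bash
python3 -c "
from plant import job
print(job.finish_job())"
```

```text
the job is handed in; nothing more can be done
None
```

The job is handed in: the lid is caught shut, the knob was held about 0.6 s at its stop (roughly 0.3–0.4 Nm beyond the spring) and is back home, and the mug, spice jar and teaspoon were left untouched.

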